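# Set out the bollards on a model quay, horns aligned

## Task

Stand the two loose cherry bollards upright on the two bare copper footplates of the model quay, one on each and well centred, so that with the glued middle one they make an even row. Turn each so that its horn points the same way as the glued bollard's horn, let go, and leave the other things on the bench where they are.

Things in the scene. Friction and masses are not known exactly. Their poses are not given: they have to be found in the camera images.
- quay: model quay: a dark wooden block fixed to the bench, 110 mm (its x) by 330 mm (its y, along the row) by 18 mm thick, with three copper footplates in a row 115 mm apart along its y. Origin: centre of the underside, z up
- plate_left (a point): centre of the bare copper footplate (disc 54 mm across, flush with the quay's top) at the quay's +y end; axes as the quay's
- plate_right (a point): centre of the bare copper footplate (disc 54 mm across, flush with the quay's top) at the quay's -y end; axes as the quay's
- glued_bollard: the pattern, fixed on the quay's middle footplate: turned cherry-wood bollard, 84 mm tall: round foot 46 mm across, waist 28 mm across from 30 to 52 mm up, cylindrical head 40 mm across from 60 to 84 mm up. One round brass horn, 10 mm thick, sticks straight out level from its waist, centred 40 mm up; its tip is 52 mm from the bollard's axis. Origin: centre of the underside; z: up the bollard; x: the way the horn points. It is within 0.4 rad of the quay's x axis
- bollard_a: loose, about 90 g, standing upright on the bench: turned cherry-wood bollard, 84 mm tall: round foot 46 mm across, waist 28 mm across from 30 to 52 mm up, cylindrical head 40 mm across from 60 to 84 mm up. One round brass horn, 10 mm thick, sticks straight out level from its waist, centred 40 mm up; its tip is 52 mm from the bollard's axis. Origin: centre of the underside; z: up the bollard; x: the way the horn points. 
- bollard_b: loose, the same as bollard_a, standing upright on the bench
- bollard_a_horn (a point): tip of bollard_a's horn
- bollard_b_horn (a point): tip of bollard_b's horn
- vise: small steel vise fixed to the bench, 150 by 70 mm, 98 mm tall, with a cranked handle and a basswood mast 300 mm long and 14 mm thick held level across its jaws, 88 mm up, along the vise's y, from y = -170 to 130 mm. Not to be handled. Origin: centre of the underside
- hammer: copper rivet hammer, 250 mm long, lying beyond the quay: leave alone
- tin: paint tin, 76 mm across, 77 mm tall, standing: leave alone. Origin: centre of the underside
- burnisher: flat bone burnisher, 155 mm long, 22 mm wide, 7 mm thick, lying beyond the quay: leave alone
Things that resemble listed ones, but are neither listed nor needed, are in the scene too. Leave any red look-alike of the bollard_b alone.

How it is judged:
By the outcome, as a careful person would: the job done as asked, in the order asked, and still so for the second after the job is handed in, with the robot touching nothing.
It also fails if it takes over 51 s, if anything falls off the work surface, if the arm or the gripper's body presses on something with over 40 N, if the wrist force passes 120 N, or if a joint passes its speed limit or range.

## Robot

A 6-joint arm with a two-finger parallel gripper is mounted at the origin on the work surface. World frame = base frame: x ahead of the robot, y to its left, z up, the work surface at z = 0. Lengths are in m, angles in rad, forces in N, time in s.
With the tool pointing down it reaches from about 0.35 to 0.8 m from the base axis. Payload 7.3 kg.
Tool frame: the origin (TCP) lies at the very end of the fingers, on their centre line; the grasp point (between the pads) lies 19 mm behind it (robot.grip_depth is the distance from the TCP to the grasp point, in m); z points along the fingers, y is the line along which they close (so a half turn about z gives the same grasp; the last joint's range is limited). The gripper opens to 85 mm and grips with 20 to 120 N. Pads are 22 mm wide; open, the fingers measure 114 mm over their backs; the gripper's body (76 mm by 85 mm) begins 54 mm behind the grasp point. The pads swing forward as they close: fully open they stand 13 mm farther back than shut.
Start: joints at [-1.388, 0.342, 1.524, -0, 1.275, -0.146], TCP at [0.17, -0.497, 0.231] pointing down, gripper open.
Joint ranges: [-2.53, 2.53], [-0.77, 2.02], [0.04, 2.7], [-1, 4.14], [0.28, 2.66], [-3.11, 3.11]. Speed limits (rad/s): [2.57, 2.57, 3.14, 3.14, 3.14, 3.14].

## Interface

Orientations are given as a rotation vector (axis times angle).
In Python, from rig import robot gives the robot as it stands. Calls block until the motion is done:
- robot.reach(position, orientation): joint-space move of the TCP to a pose.
- robot.move_l(position, orientation=None, vel=0.15): straight line of the TCP; orientation=None keeps the orientation; vel is the mean speed in m/s.
- robot.movej(angles): joint-space move.
- robot.gripper_to(opening): finger opening in m; the grip force is fixed at half the most; returns when the fingers have stopped.
- robot.dwell(seconds).
- robot.inverse_kinematics(position, orientation): joint angles nearest the present ones, or None.
- robot.camera(name): name is "side" or "top" or "wrist"; returns a dict with "img" (384x512x3 uint8, red, green, blue), "fx", "fy", "cx", "cy" (pixels), "R" (3x3) and "t" (3): a world point X has camera coordinates R X + t. Camera axes: x right, y down, z forward; pixel columns grow to the right and rows downward; lengths in m; the calibration is good to about 2 mm. A picture is of the moment at which its call begins. There is no depth.
A pose or a line that the arm cannot do raises robot.MotionError and nothing moves.
- robot.close_job(): hands the job in; it is judged then, once.
Readings, each from a call of its own:
- robot.current_time_s(): time.
- robot.current_joint_pos(): joint angles.
- robot.current_qvel(): joint speeds.
- robot.current_joint_efforts(): joint torques, N m.
- robot.current_eef_pos(): TCP position.
- robot.current_ee_rot(): TCP orientation.
- robot.current_contact_force(): force on the tool from outside, world axes, zero at the start.
- robot.current_ft_torque(): the same for the moment, N m.
- robot.current_width(): finger opening in m.
- robot.current_grip_force(): force on a finger pad.
Only numpy, scipy, OpenCV 4.12 (cv2) and the standard library are available. Lean on these libraries where they do the work, as an engineer would, in place of code of your own. Each camera call takes 0.05 s, during which the arm holds its last target. There are 200 camera calls.

## Working session

There is one attempt and no reset: what is moved stays moved. The work goes in short steps, each a Python script; the robot and the scene stay as the last script left them, time stands still between calls to the robot, and variables do not carry over. Pictures are saved under pics/ and viewed, at most 10 in all, crops included, and the job is handed in when it is done.

```bash
mkdir -p pics; ls; python3 - <<'E'
from rig import robot
import cv2,numpy as np,pickle
d={n:robot.camera(n) for n in("top","side")}
pickle.dump(d,open("c0.pkl","wb"))
for n in d:
    cv2.imwrite(f"pics/{n}0.png",cv2.resize(d[n]["img"][:,:,::-1],(800,600),interpolation=cv2.INTER_CUBIC))
    c=d[n];print(n,c["fx"],c["cx"],c["cy"],(-c["R"].T@c["t"]).round(3),c["R"].round(2).tolist())
E
```

```text
pics
top 360.7688139005926 255.3155606639789 190.5746133854874 [ 0.396 -0.035  1.022] [[-0.01, -1.0, -0.01], [-0.99, 0.01, -0.15], [0.15, 0.01, -0.99]]
side 410.6105102912306 246.8747251921542 188.17131565059177 [ 0.41  -1.172  0.885] [[0.99, -0.12, 0.02], [-0.06, -0.58, -0.81], [0.11, 0.8, -0.58]]
```

View pics/top0.png

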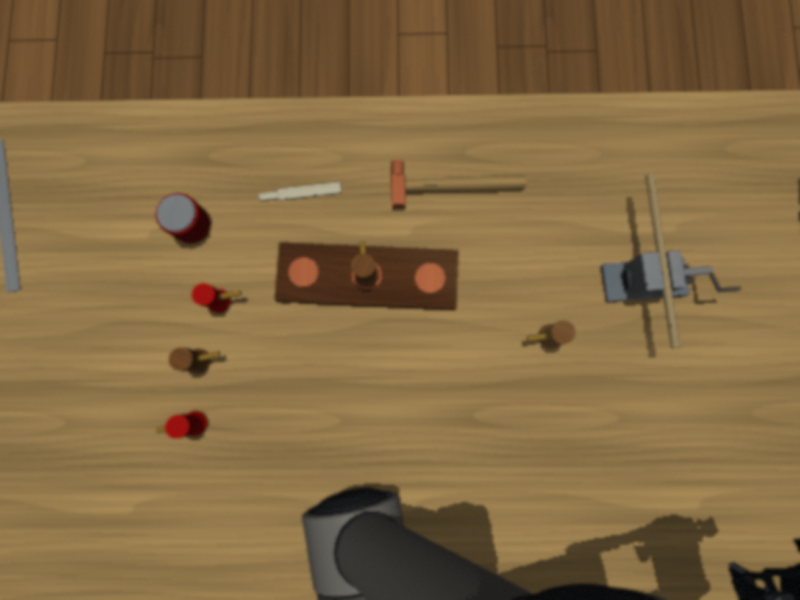

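View pics/side0.png

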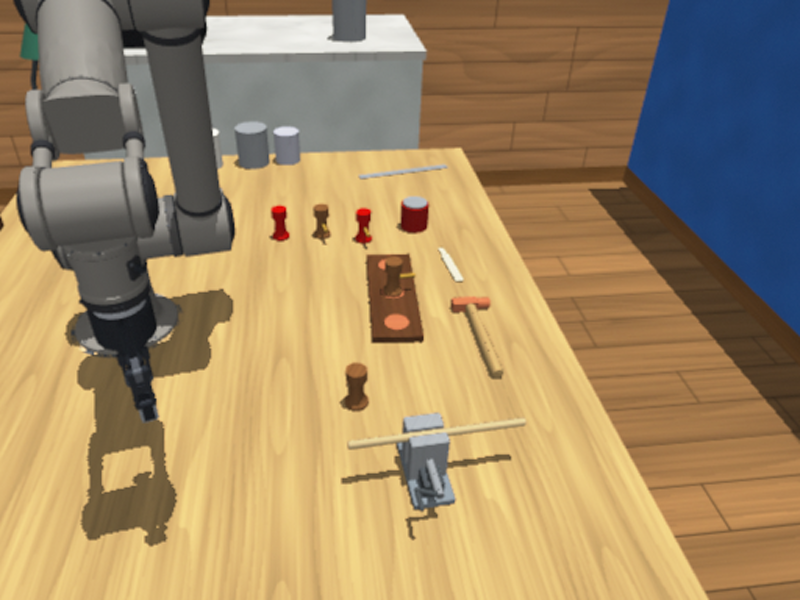

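Top view (800x600 px): the candidates for loose bollards are cherry ones at (182,359) and (563,332), red look-alikes at (204,295) and (178,427), and the glued one at (364,268). By the description I choose (182,359) and (563,332). The bare plates are at (303,271) and (430,277). The side view agrees: cherry at (320,220) and (356,385).

```bash
cat >h.py <<'E'
import numpy as np,cv2
from scipy.spatial.transform import Rotation as Ro
def ray(c,uv,z):
    d=c["R"].T@np.array([(uv[0]-c["cx"])/c["fx"],(uv[1]-c["cy"])/c["fy"],1.]); o=-c["R"].T@c["t"]
    return (o+d*(z-o[2])/d[2])
def proj(c,X):
    p=c["R"]@np.asarray(X,float)+c["t"]; return np.array([c["fx"]*p[0]/p[2]+c["cx"],c["fy"]*p[1]/p[2]+c["cy"]])
def down(yaw):  # tool down; tool y axis (closing line) at angle yaw in world
    y=np.array([np.cos(yaw),np.sin(yaw),0]);z=np.array([0,0,-1.]);x=np.cross(y,z)
    return Ro.from_matrix(np.c_[x,y,z]).as_rotvec()
def blobs(m,amin=30):
    n,l,s,c=cv2.connectedComponentsWithStats(m.astype(np.uint8))
    return [(c[i],s[i],l==i) for i in range(1,n) if s[i,4]>=amin]
E
python3 - <<'E'
import pickle;from h import *
d=pickle.load(open("c0.pkl","rb"));c=d["top"];im=c["img"]
hsv=cv2.cvtColor(im,cv2.COLOR_RGB2HSV)
for n,p in dict(A=(182,359),G=(364,268),B=(563,332),PL=(303,271),PR=(430,277)).items():
    u=(p[0]/1.5625,p[1]/1.5625); print(n,im[int(u[1]),int(u[0])],hsv[int(u[1]),int(u[0])],ray(c,u,.018 if n[0]=='P' else .102 if n=='G' else .084).round(3))
m=(hsv[...,0]<12)&(hsv[...,1]>120)&(hsv[...,2]>140)
for b in blobs(m): print("cop",b[0].round(1),b[1],ray(c,b[0],.018).round(4))
from rig import robot
w=robot.camera("wrist");print(w["fx"],w["cx"],w["cy"],(-w["R"].T@w["t"]).round(3),w["R"].round(2).tolist())
for x,y,yaw in((.62,.0,np.pi/2),(.62,0,0),(.5,.28,0),(.5,-.3,0)):
  print(robot.inverse_kinematics([x,y,.25],down(yaw)))
a=im[215:255,95:170,::-1];b=im[190:230,325:400,::-1]
cv2.imwrite("pics/crop.png",cv2.resize(np.vstack([a,b]),None,fx=7,fy=7,interpolation=cv2.INTER_CUBIC))
E
```

```text
A [102  66  36] [ 14 165 102] [0.44  0.338 0.084]
G [107  69  38] [ 13 164 107] [0.587 0.034 0.102]
B [113  79  46] [ 15 151 113] [ 0.478 -0.296  0.084]
PL [171  96  62] [  9 163 171] [0.6   0.151 0.018]
PR [178 102  65] [ 10 162 178] [ 0.586 -0.08   0.018]
cop [254.4 117.8] [251 103   8  27 180] [ 0.7626 -0.0226  0.018 ]
cop [193.7 173.5] [185 165  18  18 255] [0.5998 0.1514 0.018 ]
cop [274.9 177.4] [266 169  19  18 265] [ 0.5858 -0.0788  0.018 ]
cop [128.6 187.5] [122 181  14  15 163] [0.5617 0.3356 0.018 ]
cop [112.  272.7] [105 265  15  16 175] [0.3262 0.371  0.018 ]
325.0410510311601 256.94500730217993 193.98201806101872 [ 0.232 -0.477  0.373] [[0.32, -0.95, -0.0], [-0.91, -0.31, 0.26], [-0.24, -0.08, -0.97]]
[-0.12353981  0.50872506  1.20879741  0.          1.42407019 -1.69433614]
[-1.23539813e-01  5.08725059e-01  1.20879741e+00 -4.44089210e-16
  1.42407019e+00 -1.23539813e-01]
[ 3.76771276e-01  4.18023755e-01  1.35559825e+00 -4.44089210e-16
  1.36797065e+00  3.76771276e-01]
[-6.71822241e-01  4.37122169e-01  1.32546004e+00 -4.44089210e-16
  1.37901044e+00 -6.71822241e-01]
```

View pics/crop.png

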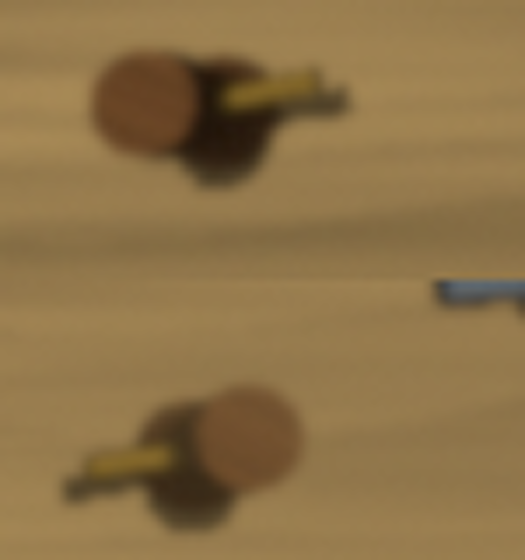

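Both crops show a cherry-brown head with a brass horn: A's horn points image-right (≈ -y) and B's points image-left (≈ +y). Neither is red, so the choice is confirmed. Next come close looks with the wrist camera.

```bash
python3 - <<'E'
from rig import robot
from h import *
import pickle
d={}
h=np.pi/2
for n,p,y in(("B",(.478+.05,-.296),h),("G",(.53,.035),-h),("A",(.44-.05,.338),-h)):
    robot.reach([*p,.24],down(y)); robot.dwell(.2)
    d[n]=robot.camera("wrist")
pickle.dump(d,open("c1.pkl","wb")); print(robot.current_time_s())
v=np.vstack([cv2.resize(np.hstack([d[k]["img"] for k in "AB"]),(800,300)),cv2.resize(np.hstack([d["G"]["img"],d["G"]["img"]*0]),(800,300))])
cv2.imwrite("pics/w1.png",v[:,:,::-1])
E
```

```text
7.05
```

View pics/w1.png

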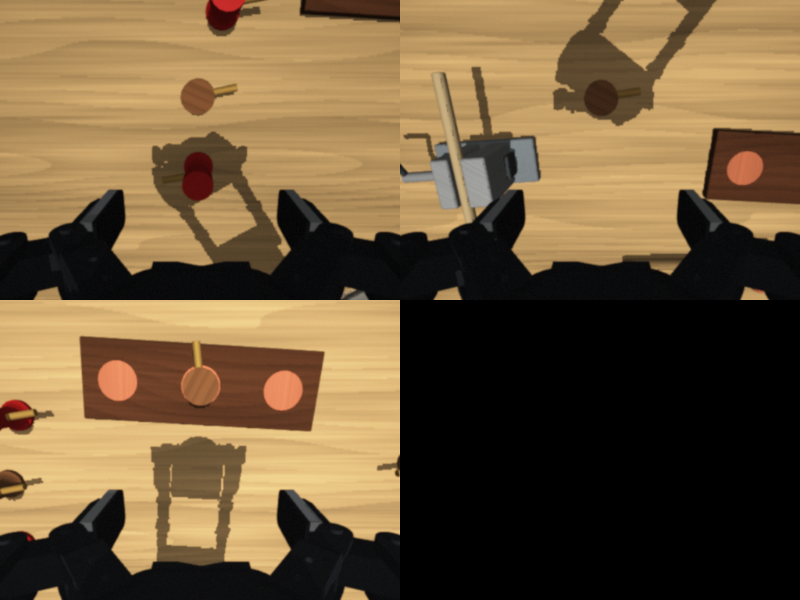

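The wrist panels show A's head at (198,97) with its horn to (237,89), and B's head (in shadow) at (600,98) with its horn to (640,91). The glued head is at (200,385) with its horn up to (196,342), and the plates are at (118,380) and (283,390). Next I segment them.

```bash
cat >>h.py <<'E'
def bollard(c,u0,ztop,hw=75,floor=None):
    """head centre, horn yaw: head by Hough circle, horn by hue mask on plane at horn height"""
    im=c["img"];x0,y0=int(u0[0])-hw,max(0,int(u0[1])-hw);cr=im[y0:y0+2*hw,x0:x0+2*hw]
    k=cv2.resize(cr,None,fx=4,fy=4,interpolation=cv2.INTER_CUBIC)
    g=k[...,0] if floor is None else floor(k)
    r=c["fx"]*.02/abs((c["R"]@ray(c,u0,ztop)+c["t"])[2])*4
    cc=cv2.HoughCircles(cv2.GaussianBlur(g,(0,0),2),cv2.HOUGH_GRADIENT,1,40,param1=60,param2=12,minRadius=int(r*.9),maxRadius=int(r*1.12))[0]
    full=lambda p:np.array([(p[0]+.5)/4-.5+x0,(p[1]+.5)/4-.5+y0])
    b=min(cc,key=lambda q:np.hypot(*(full(q)-u0)))
    return full(b),b[2],r,k,full
E
python3 - <<'E'
import pickle;from h import *
d=pickle.load(open("c1.pkl","rb"))
out=[]
for n,u,t,zt in(("A",(253,124),(290,116),.084),("B",(256,125),(292,118),.084),("G",(256,109),(252,70),.102)):
    c=d[n];uv,r,re,k,full=bollard(c,np.array(u,float),zt)
    hsv=cv2.cvtColor(c["img"],cv2.COLOR_RGB2HSV)
    print(n,"head px",uv.round(1),"r",r,round(re,1),ray(c,uv,zt).round(4))
    T=np.array(t);dirn=(T-u)/np.hypot(*(T-u))
    for s in(0,14,24,32,40,46,50,54,60): 
        q=np.round(np.array(u)+dirn*s).astype(int);print(s,hsv[q[1],q[0]],end=" ")
    print()
    f=full; cv2.circle(k,tuple(int(round(v)) for v in ((uv-np.array([int(u[0])-75,max(0,int(u[1])-75)])+.5)*4-.5)),int(r),(0,255,0),1)
    out.append(cv2.resize(k[100:500,100:600],(400,320)))
cv2.imwrite("pics/w2.png",np.vstack([np.hstack(out[:2]),np.hstack([out[2],out[2]*0])])[:600,:,::-1])
c=d["G"];hsv=cv2.cvtColor(c["img"],cv2.COLOR_RGB2HSV)
m=(hsv[...,0]<13)&(hsv[...,1]>90)&(hsv[...,2]>170)
for b in blobs(m,300): print("cop",b[0].round(1),b[1],ray(c,b[0],.018).round(4))
E
```

```text
A head px [254.2 123.5] r 93.8 89.1 [0.4427 0.3388 0.084 ]
0 [ 12 162 120] 14 [ 13 162 121] 24 [ 19 167 156] 32 [ 19 165 165] 40 [ 19 166 157] 46 [ 19 162 173] 50 [ 19 158 177] 54 [ 18 121 205] 60 [ 18 121 208] Traceback (most recent call last):
  File "<stdin>", line 5, in <module>
  File "h.py", line 20, in bollard
    cc=cv2.HoughCircles(cv2.GaussianBlur(g,(0,0),2),cv2.HOUGH_GRADIENT,1,40,param1=60,param2=12,minRadius=int(r*.9),maxRadius=int(r*1.12))[0]
       ~~~~~~~~~~~~~~~~~~~~~~~~~~~~~~~~~~~~~~~~~~~~~~~~~~~~~~~~~~~~~~~~~~~~~~~~~~~~~~~~~~~~~~~~~~~~~~~~~~~~~~~~~~~~~~~~~~~~~~~~~~~~~~~~~~~^^^
TypeError: 'NoneType' object is not subscriptable
```

```bash
python3 - <<'E'
s=open("h.py").read();s=s[:s.index("def bollard")]
open("h.py","w").write(s+'''def bollard(c,u0,z0=0,hue=(11,16),shade=0):
    """head centre by hue mask (disc), horn centreline by brass mask; z0 = height under the foot"""
    hsv=cv2.cvtColor(c["img"],cv2.COLOR_RGB2HSV).astype(int);H,S,V=hsv[...,0],hsv[...,1],hsv[...,2]
    yy,xx=np.mgrid[:384,:512];near=np.hypot(xx-u0[0],yy-u0[1])
    m=(H>=hue[0])&(H<=hue[1])&(S>130)&(near<34)
    m=cv2.morphologyEx(m.astype(np.uint8),cv2.MORPH_OPEN,cv2.getStructuringElement(cv2.MORPH_ELLIPSE,(13,13)))
    b=max(blobs(m),key=lambda q:q[1][4]); ctr=b[0]
    n=(H>=17)&(H<=24)&(S>138)&(near<75)&(near>24)
    if shade: n&=V<shade
    n=cv2.morphologyEx(n.astype(np.uint8),cv2.MORPH_OPEN,np.ones((3,3),np.uint8))
    hb=[q for q in blobs(n) if near[q[2]].min()<30]
    hb=max(hb,key=lambda q:q[1][4]) if hb else None
    P=ray(c,ctr,z0+.084)
    if hb is None: return P,None,None,ctr,b,None
    pts=np.argwhere(hb[2])[:,::-1].astype(np.float32)
    L=cv2.fitLine(pts,cv2.DIST_L2,0,.01,.01).ravel();s=np.sign(L[:2]@(hb[0]-ctr))
    a,e=ray(c,L[2:],z0+.042),ray(c,L[2:]+s*L[:2]*15,z0+.042);g=e-a
    C=ray(c,hb[0],z0+.042)-P
    return P,np.arctan2(g[1],g[0]),np.arctan2(C[1],C[0]),ctr,b,hb
''')
E
cat >m.py <<'E'
import pickle;from h import *
d=pickle.load(open("c1.pkl","rb"))
out=[]
for n,u,z0 in(("A",(253,124),0),("B",(256,125),0),("G",(256,109),.018)):
    c=d[n];P,y1,y2,ctr,b,hb=bollard(c,u,z0)
    print(n,P.round(4),"yaw line/centroid",y1,y2,ctr.round(1),b[1],None if hb is None else hb[1], "r_exp",325*.02/(c["R"]@P+c["t"])[2])
    o=c["img"].copy();o[b[2]^cv2.erode(b[2].astype(np.uint8),np.ones((3,3))).astype(bool)]=(0,255,0)
    if hb is not None:o[hb[2]]=(0,0,255)
    out.append(cv2.resize(o[40:190,180:340],(400,375)))
cv2.imwrite("pics/w2.png",cv2.resize(np.hstack(out),(800,250))[...,::-1])
c=d["G"];hsv=cv2.cvtColor(c["img"],cv2.COLOR_RGB2HSV)
for u in((151,102),(362,115)): print(hsv[u[1],u[0]],end=' ')
m=(hsv[...,0]<11)&(hsv[...,1]>90)&(hsv[...,2]>170)
for b in blobs(m,300): print("cop",b[0].round(1),b[1],ray(c,b[0],.018).round(4))
E
python3 m.py
```

```text
A [0.4429 0.3401 0.084 ] yaw line/centroid -1.3643290830673191 -1.392407490428507 [252.7 123.3] [ 231  100   45   48 1637] [276 108  28  14 277] r_exp 22.28633086641881
B [ 0.4778 -0.2971  0.084 ] yaw line/centroid 1.7162566434859279 1.6643069788696705 [257.2 123.8] [ 235  101   44   45 1343] [279 112  29  13 284] r_exp 22.270014942997758
G [0.5934 0.0347 0.102 ] yaw line/centroid 0.10401819151652192 0.105406873346293 [256.2 110.4] [ 233   86   47   51 1830] [246  52  13  34 341] r_exp 23.95211413696644
[ 10 147 237] [ 10 149 236] cop [150.  102.7] [ 125   77   51   52 2067] [0.6009 0.1496 0.018 ]
cop [361.9 115.4] [ 337   90   50   52 2006] [ 0.5873 -0.0801  0.018 ]
```

View pics/w2.png

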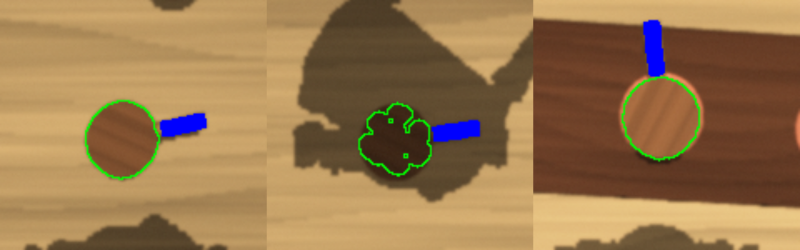

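Segmentation is good (green heads, blue horns). Plate midpoint agrees with the glued bollard to within 1 mm. I'll place A on the left plate.

```bash
cat >go.py <<'E'
from rig import robot
from h import *
def pick_place(p,yaw,q,yawq,z0=0.,z1=.018,open_w=.085):
    robot.gripper_to(open_w)
    robot.reach([*p,z0+.13],down(yaw)); robot.move_l([*p,z0+.055],vel=.1)
    robot.gripper_to(.03); print("w",robot.current_width(),robot.current_grip_force(),robot.current_contact_force().round(1) if hasattr(robot.current_contact_force(),'round') else '')
    robot.move_l([*p,.2],vel=.2)
    robot.reach([*q,.2],down(yawq)); robot.move_l([*q,z1+.07],vel=.15); robot.move_l([*q,z1+.0555],vel=.03)
    robot.dwell(.2); print("F",robot.current_contact_force())
    robot.gripper_to(.07); robot.move_l([*q,z1+.16],vel=.15)
    print("t",robot.current_time_s())
E
python3 - <<'E'
from go import *
pick_place((.4429,.3400),-1.375,(.6009,.1496),.104)
E
```

```text
w 0.03814970101353134 60.083250374154886 [-1.   0.5  5.2]
F [-2.64723335 -0.74445533  5.44718517]
t 14.7333
```

```bash
python3 - <<'E'
from go import *
import pickle
pick_place((.4778,-.2971),1.69,(.5873,-.0801),.104)
robot.reach([.53,.035,.24],down(-np.pi/2)); robot.dwell(.3)
c=robot.camera("wrist");pickle.dump(c,open("c2.pkl","wb"))
out=c["img"].copy()
for n,X in dict(L=(.6009,.1496),G=(.5941,.0348),R=(.5873,-.0801)).items():
    u=proj(c,[*X,.102]);P,y1,y2,ctr,b,hb=bollard(c,u,.018)
    print(n,P.round(4),y1,y2,ctr.round(1),b[1]);out[b[2]^cv2.erode(b[2].astype(np.uint8),np.ones((3,3))).astype(bool)]=(0,255,0)
    if hb: out[hb[2]]=(0,0,255)
cv2.imwrite("pics/w3.png",cv2.resize(out,(800,600))[...,::-1]);print(robot.current_time_s())
E
```

```text
w 0.03843539254493914 60.149007614236325 [-0.5  1.6  6. ]
F [-1.66068923  0.48730286  5.24983541]
t 24.1083
L [0.6012 0.1442 0.102 ] 0.12254977669660737 0.170401284912913 [124.1 100.8] [  98   74   54   54 2278]
G [0.5936 0.0347 0.102 ] 0.1050949256226329 0.10665016695396771 [256.3 110.2] [ 233   85   47   52 1869]
R [ 0.5895 -0.0795  0.102 ] 0.12408128789631193 0.07425889578207981 [392.6 115.2] [ 365   90   54   52 2124]
26.0917
```

View pics/w3.png

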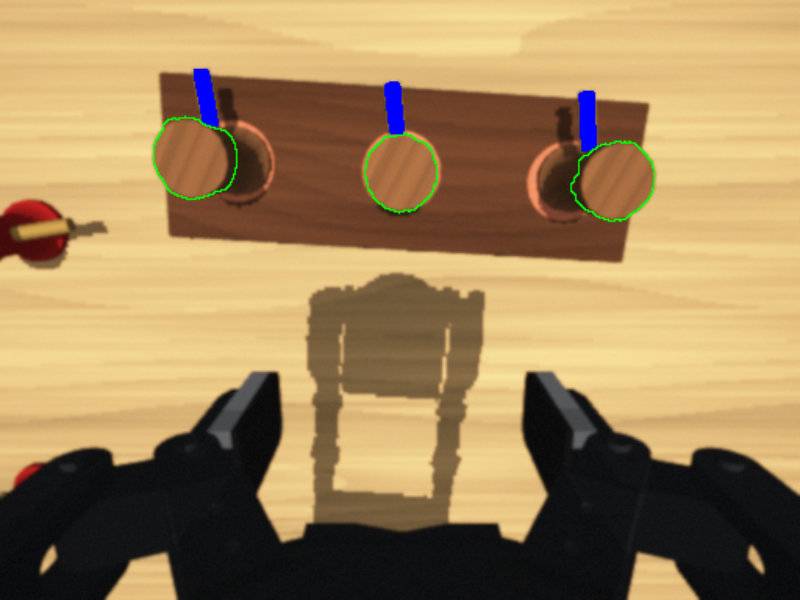

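All three stand upright on their plates. Horns match to about 0.02 rad: glued at (393,108), left at (205,97), right at (588,120). The head masks include some side wall here, so I'll check centring from directly overhead.

```bash
python3 - <<'E'
from go import *
out=[]
for n,X in dict(R=(.5873,-.0801),L=(.6009,.1496)).items():
    robot.reach([X[0]-.064,X[1],.24],down(-np.pi/2)); robot.dwell(.25)
    c=robot.camera("wrist");u=proj(c,[*X,.102]);P,y1,y2,ctr,b,hb=bollard(c,u,.018)
    print(n,P.round(4),"err mm",((P[:2]-X)*1000).round(1),y1,y2,b[1])
    o=c["img"].copy();o[b[2]^cv2.erode(b[2].astype(np.uint8),np.ones((3,3))).astype(bool)]=(0,255,0);out.append(cv2.resize(o[40:190,180:340],(400,375)))
cv2.imwrite("pics/w4.png",np.hstack(out)[...,::-1]);print(robot.current_time_s())
E
```

```text
R [ 0.5896 -0.0827  0.102 ] err mm [ 2.3 -2.6] 0.1324984004415932 0.15172201885201528 [ 237   82   48   51 1887]
L [0.6008 0.1461 0.102 ] err mm [-0.1 -3.5] 0.10212329311850905 0.12926516486793788 [ 235   86   49   50 1909]
28.1417
```

View pics/w4.png

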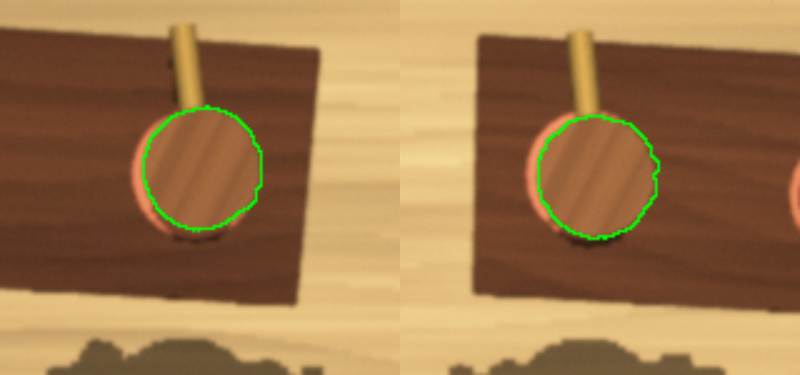

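Both sit about 3.5 mm off, and the copper crescents on their left sides in the picture confirm it. I'll regrasp each exactly where it was released and apply a relative correction.

```bash
python3 - <<'E'
from go import *
out=[]
for n,X,e,dy in(("L",(.6009,.1496),(-.0001,-.0035),-.005),("R",(.5873,-.0801),(.0023,-.0026),-.022)):
    X=np.array(X);q=X-e
    robot.reach([*X,.16],down(.104)); robot.move_l([*X,.0735],vel=.12); robot.gripper_to(.03)
    robot.move_l([*X,.081],vel=.05); robot.move_l([*q,.081],down(.104+dy),vel=.02); robot.move_l([*q,.0737],vel=.03); robot.dwell(.2)
    robot.gripper_to(.07); robot.move_l([*q,.178],vel=.15)
    robot.reach([X[0]-.064,X[1],.24],down(-np.pi/2)); robot.dwell(.25)
    c=robot.camera("wrist");u=proj(c,[*X,.102]);P,y1,y2,ctr,b,hb=bollard(c,u,.018)
    print(n,P.round(4),"err mm",((P[:2]-X)*1000).round(1),y1,y2,b[1])
    out.append(cv2.resize(c["img"][40:190,180:340],(400,375)));print(robot.current_time_s())
cv2.imwrite("pics/w5.png",np.hstack(out)[...,::-1])
E
```

```text
L [0.601  0.1513 0.102 ] err mm [0.1 1.7] 0.10422282691310254 0.08021590974882185 [ 229   85   50   51 1893]
35.15
R [ 0.5867 -0.0791  0.102 ] err mm [-0.6  1. ] 0.10250946619695124 0.09761750817819996 [ 232   86   47   51 1846]
42.4167
```

View pics/w5.png

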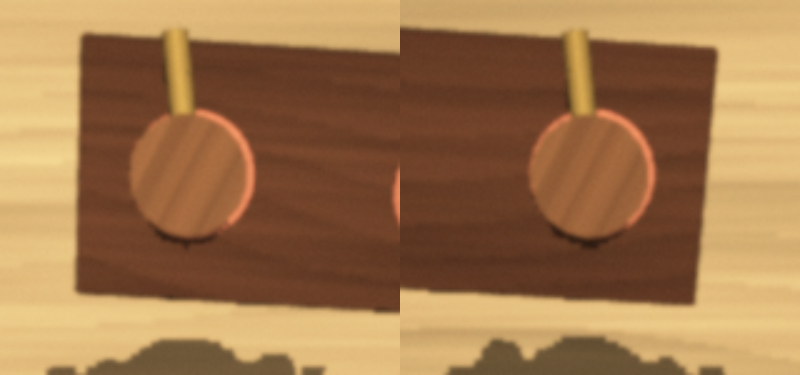

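The picture shows both heads nearly concentric with their plates: left at (190,175), right at (590,175). The remaining error is under 2 mm, with horn yaw 0.104 and 0.103 against the glued 0.105. I'm handing it in.

```bash
python3 -c "
from rig import robot
print(robot.close_job())"
```

```text
the job is handed in; nothing more can be done
None
```

Job handed in at about 42 s of 51: both cherry bollards stand upright on the bare footplates, centred to within about 2 mm, with their horns matching the glued one to about 0.01 rad; nothing else was handled.

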